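Find the stamped sample box and push it to the dispatch line

ROBOT

A 6-joint arm with a two-finger parallel gripper is mounted at the origin on the work surface. World frame = base frame: x ahead of the robot, y to its left, z up, the work surface at z = 0. Lengths are in mm, angles in rad, forces in N, time in s.
With the tool pointing down it reaches from about 250 to 800 mm from the base axis. Payload 8.5 kg.
Tool frame: the origin (TCP) lies on the centre line of the jaws, within the pads' length; the fingertips stand 14 mm ahead of it and the grasp point (between the pads) lies 5 mm behind it (arm.tips_ahead is the distance from the TCP to the fingertips, in mm); z points along the fingers, y is the line along which they close (so a half turn about z gives the same grasp; the last joint's range is limited). The gripper opens to 85 mm and grips with 20 to 120 N. Pads are 22 mm wide; open, the fingers measure 114 mm over their backs; the gripper's body (76 mm by 85 mm) begins 54 mm behind the grasp point. The pads swing forward as they close: fully open they stand 13 mm farther back than shut.
Start: joints at [-1.162, 0.238, -0.013, 1.319, 0, 1.571], TCP at [208.673, -481.701, 245.276] pointing down, gripper open.
Joint ranges: [-2.66, 2.66], [-1.03, 1.9], [-1.14, 1.46], [-1.82, 2.27], [-1.45, 1.34], [-3.14, 3.14]. Speed limits (rad/s): [2.22, 2.22, 2.79, 3.14, 3.14, 3.14].

INTERFACE

Orientations are given as a unit quaternion [w, x, y, z].
In Python, from station import arm gives the robot as it stands. The module is installed in compiled form; this text tells all that it offers.
- The arm moves only by the tool play_rows, never from a script. Its argument "deltas" is a list that holds one entry, the list of rows, each a list of 7 numbers: the shift along the world's x, y, z in m, then the turn, a rotation vector about the world's x, y, z in rad, then the finger opening in m, from 0 to 0.0854. In form: [[[tx, ty, tz, wx, wy, wz, jaw], ...]]. A call has 1 to 5 rows; each row shifts and turns the commanded pose from where the row before left it; what a row does not reach is not made up. A row lasts 1/12 s, in which the tool goes at most 41.7 mm and 7.16 degrees, less where a joint would pass 70% of its speed; a pose out of reach is approached as far as the arm can. A call with a gripper value outside its range is refused whole. The fingers move at their own pace and stop on an object; the grip force is fixed at half the most. Time passes only in rows, so rows that do not move let the fingers close. It gives the time, the measured TCP pose, the force, the opening and the grip force at its end, in the units of the state.
- arm.sense(): the state, without advancing time (a new reading comes with each control period).
- arm.camera(name): name is "scene" or "side" or "wrist"; returns the picture (400x640x3 uint8, blue, green, red); there is no depth.
- arm.camera_model(name): a dict with "intrinsics" (3x3 intrinsics, pixels), "distortion" ([k1, k2, p1, p2, k3] as OpenCV has them; the pictures are not rectified), "extrinsics" (4x4, takes a point from world to camera coordinates); the wrist camera has in their place "hand_eye" (4x4, takes a point from camera to tool coordinates, whose origin is the TCP and whose axes are the flange's). Camera axes: x right, y down, z forward; pixel columns grow to the right and rows downward; lengths in mm; the calibration is good to about 2 mm. A picture is of the moment at which its call begins: read the wrist's pose just before it. camera_model takes no time and is no camera call.
- arm.close_job(): hands the job in; it is judged then, once.
The state is a dict: "time_s": time; "q": joint angles; "qd": joint speeds; "effort": joint torques, N m; "tool_pos": TCP position; "tcp_rot": TCP orientation; "contact_force": force on the tool from outside, world axes, zero at the start; "torque": the same for the moment, N m; "opening": opening from 0.0 (shut) to 1.0 (fully open); "finger_force": force on a finger pad.
Only numpy, scipy, OpenCV 4.12 (cv2) and the standard library are available. Lean on these libraries where they do the work, as an engineer would, in place of code of your own. Each camera call takes 0.05 s, during which the arm holds its last target. There are 200 camera calls.

TASK

Two identical closed light grey sample boxes stand on the lab bench, and one is stamped underneath: with the fingers, push each over towards the robot so that it lies on its side with its underside facing away from the robot. When both lie there, push the stamped one along the bench, still lying, away from the robot until the middle of its stamped end rests on the black dispatch strip, and leave the blank one lying near where it fell. Nothing may be picked up, and the glassware and other things on the bench must be left alone.

Things in the scene. Friction and masses are not known exactly. Their poses are not given: they have to be found in the camera images.
- box_a: closed light grey plastic box, 80 (x) by 80 (y) by 150 high (z), 0.25 to 0.5 kg, upright at the start, yaw within 0.2 rad of square to the robot. Origin: centre of its underside; z runs from there to the lid. Underneath it has a black ring-and-cross stamp, 62 across. Stands left or right at random. Tipped, it lies 80 high, its underside facing the scene camera.
- box_b: closed light grey plastic box, 80 (x) by 80 (y) by 150 high (z), 0.25 to 0.5 kg, upright at the start, yaw within 0.2 rad of square to the robot. Origin: centre of its underside; z runs from there to the lid. Blank underneath, otherwise just like box_a.
- box_a_top (a point): centre of the lid (top face) of box_a, 150 from its origin along its z; pushed level, close below the lid, the box tips over instead of sliding, and falls by itself past about 0.5 rad
- box_b_top (a point): centre of the lid (top face) of box_b, 150 from its origin along its z; pushed level, close below the lid, the box tips over instead of sliding, and falls by itself past about 0.5 rad
- strip: the dispatch line: a flat black strip with bright edges across the bench beyond the boxes, 36 wide (its x, pointing away from the robot) and 700 long (its y), 1 thick and no obstacle; it may lie up to 0.15 rad askew. Origin: its centre, on the bench.
- vial: Bystander, loose: small glass vial, 28 diameter, 55 high, standing between the two boxes (mm). Origin: centre of its underside.
- amber: Bystander, loose: amber bottle, 60 diameter, 130 high, to the left of the boxes (mm). Origin: centre of its underside.
- reagent: Bystander, loose: clear reagent bottle, 64 diameter, 150 high, to the right of the boxes (mm). Origin: centre of its underside.
- pot: Bystander, loose: white pot with a red cap, 48 diameter, 70 high, at the left (mm). Origin: centre of its underside.
- dishes: Bystander, loose: stack of two clear dishes, 90 diameter, 29 high, beyond the strip (mm). Origin: centre of its underside.
- rack: Bystander, loose: white rack of capped tubes, 50 (x) by 140 (y), 92 high, at the right (mm). Origin: centre of its underside.
There are look-alikes about, which are no part of the job. Leave any blue look-alike of the box_a alone.

How it is judged (in metres and radians):
On the way, in this order (a step that is already met when the one before it is completed fails the run):
1. one box lies on its side, tipped towards the robot (((angle between box_a's own z axis and vertical between 1.4 and 1.75 rad and world x of box_a_top below 0.51 m and linear speed of box_a below 0.03 m/s) or (angle between box_b's own z axis and vertical between 1.4 and 1.75 rad and world x of box_b_top below 0.51 m and linear speed of box_b below 0.03 m/s))), for 0.2 s.
2. both boxes lie on their sides, tipped towards the robot (angle between box_a's own z axis and vertical between 1.4 and 1.75 rad and world x of each of box_a_top, box_b_top below 0.51 m and linear speed of each of box_a, box_b below 0.03 m/s and angle between box_b's own z axis and vertical between 1.4 and 1.75 rad), for 0.2 s.
At the end, for the whole second after the job is handed in: Both boxes lie still on their sides. Stamped one: underside centre within 19 mm of the strip's centre line, lid end on the robot's side of it. Blank one: underside at least 40 mm short of the strip's centre line, lid centre nearer than x = 0.51 m (angle between box_a's own z axis and vertical between 1.4 and 1.75 rad and linear speed of each of box_a, box_b below 0.02 m/s and angle between box_b's own z axis and vertical between 1.4 and 1.75 rad and x of box_a in the frame of strip between -0.019 and 0.019 m and y of box_a in the frame of strip between -0.35 and 0.35 m and x of box_a_top in the frame of strip below -0.08 m and x of box_b in the frame of strip below -0.04 m and world x of box_b_top below 0.51 m); the robot touches nothing.
It fails at once if a box is lifted: the centre of its underside more than 75 mm above the bench (height (world z) of any of box_a, box_b above 0.075 m).
It fails at once if a bystander is moved more than 30 mm or tipped (distance of any of vial, amber, reagent, pot, dishes, rack from where it was at the start of the episode above 0.03 m or angle between any of vial, amber, reagent, pot, dishes, rack's own z axis and vertical above 0.5 rad).
It also fails if it takes over 70 s, if anything falls off the work surface, if the arm or the gripper's body presses on something with over 40 N, if the wrist force passes 120 N, or if a joint passes its speed limit or range.

## Working session

There is one attempt and no reset: what is moved stays moved. The work goes in short steps, Python scripts to look and compute and a tool call to move; the robot and the scene stay as the last step left them, time stands still between calls to the robot, and variables do not carry over. Pictures are saved under pics/ and viewed, at most 10 in all, crops included, and the job is handed in when it is done.

Besides the shell and the picture viewer there is one more tool, called after "Request:" in YAML: its name, and indented under it one key for each argument. play_rows: Moves the arm, as the interface text tells. Its arguments: {"type":"object","properties":{"deltas":{"type":"array","items":{"type":"array","items":{"type":"array","items":{"type":"number"}}}}},"required":["deltas"]}

```bash
mkdir -p pics
cat > h.py <<'E'
import numpy as np, cv2
from station import arm
def ray(name,px):
    m=arm.camera_model(name);K=np.array(m["intrinsics"]);d=np.array(m["distortion"]);E=np.array(m["extrinsics"])
    u=cv2.undistortPoints(np.array(px,float).reshape(-1,1,2),K,d).reshape(-1,2)
    R=E[:3,:3];o=-R.T@E[:3,3]
    return o,np.c_[u,np.ones(len(u))]@R
def plane(name,px,z):
    o,D=ray(name,px); return o+D*((z-o[2])/D[:,2])[:,None]
def proj(name,P):
    m=arm.camera_model(name);E=np.array(m["extrinsics"])
    return cv2.projectPoints(np.array(P,float).reshape(-1,1,3),cv2.Rodrigues(E[:3,:3])[0],E[:3,3],np.array(m["intrinsics"]),np.array(m["distortion"]))[0].reshape(-1,2)
E
python3 - <<'E'
from h import *
for n in("scene","side"):
    cv2.imwrite(f"pics/{n}0.png",arm.camera(n)); o,D=ray(n,[[320,200]]);print(n,o,D)
print(arm.sense())
E
```

```text
scene [1207.50553666  -72.45201077 1219.04450827] [[-0.47555748  0.05852881 -0.87779663]]
side [ 894.57474121 -605.49476964  990.62097863] [[-0.29905206  0.53994563 -0.7869177 ]]
{'time_s': 0.1, 'q': array([-1.16199306e+00,  2.38748580e-01, -1.41468971e-02,  1.31919225e+00,
        2.15534782e-05,  1.57076342e+00]), 'qd': array([ 0.00054063, -0.00351524,  0.00212685, -0.00089438, -0.0011294 ,
        0.00139403]), 'effort': array([-3.75969257e-04, -5.39721036e+01,  3.46999276e+01,  1.33694411e-02,
        1.21399617e-04,  3.22260874e-06]), 'tool_pos': array([ 208.56431063, -481.42435843,  244.73629049]), 'tcp_rot': array([-6.34448057e-04,  9.79179074e-01,  2.02997349e-01, -1.20502262e-04]), 'contact_force': array([ 0.65774146,  0.63402007, -0.86073232]), 'torque': array([-0.05391392, -0.03447063,  0.01133977]), 'finger_force': 0.0, 'opening': 1.0023150825822804}
```

View pics/scene0.png

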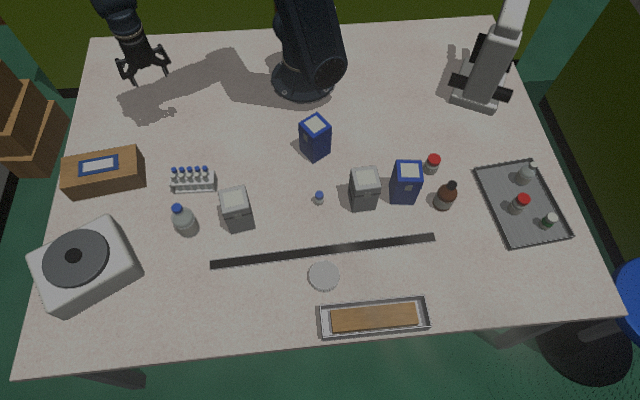

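View pics/side0.png

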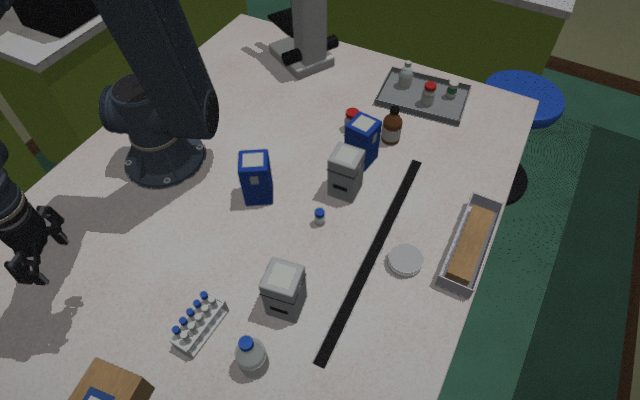

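The scene view shows grey boxes at (236,208) and (364,188). The look-alikes are blue boxes at (315,137) and (406,181). The vial is at (319,198), the strip runs (210,265)–(435,238), and the dishes are at (323,276). Grey candidates by the description are the first two; I'll check them in a close crop.

Run:
```python
from h import *
im=cv2.imread("pics/scene0.png")
c=im[110:260,160:460]; c=cv2.resize(c,None,fx=2.6,fy=2.6,interpolation=cv2.INTER_CUBIC); cv2.imwrite("pics/crop0.png",c)
hsv=cv2.cvtColor(im,cv2.COLOR_BGR2HSV)
for nm,z,p in [("strip",0,[[211,265],[434,238]]),("vial",55,[[319,193]]),("bluebase",0,[[315,158],[403,203]]),("dish",29,[[323,272]]),("reagent",150,[[177,208]]),("amber",130,[[451,184]]),("pot",70,[[433,159]]),("rack",92,[[173,170],[210,168]])]:
    print(nm,plane("scene",p,z).round())
# strip mask
m=((im.max(2)<75)*255).astype(np.uint8); m[:225]=0;m[275:]=0;m[:,:205]=0;m[:,440:]=0
cs=max(cv2.findContours(m,0,1)[0],key=cv2.contourArea)
P=plane("scene",cs.reshape(-1,2),1)[:,:2].astype(np.float32);print("strip",cv2.minAreaRect(P))
# light lids
g=cv2.cvtColor(im,cv2.COLOR_BGR2GRAY)
for r in [(215,180,260,235),(345,160,385,215)]:
    print(r); print(g[r[1]:r[3]:3,r[0]:r[2]:3])
```

```text
strip [[ 738. -341.    0.]
 [ 716.  352.    0.]]
vial [[551.   5.  55.]]
bluebase [[380.   8.   0.]
 [584. 279.   0.]]
dish [[803.  -9.  29.]]
reagent [[ 615. -407.  150.]]
amber [[600. 399. 130.]]
pot [[468. 390.  70.]]
rack [[ 446. -446.   92.]
 [ 449. -331.   92.]]
strip ((729.1809692382812, -140.64271545410156), (27.00035285949707, 406.4852600097656), 2.0846011638641357)
(215, 180, 260, 235)
[[ 74 152 155 154 151 152 154 153 153 154 155 152 148 145 154]
 [ 76 154 152 154 151 151 149 154 147 156 147 147 154 151 150]
 [ 77 150 149 151 155 153 137 141 134 143 126 155 147 150 156]
 [ 78 158 136 142 140 139 144 140 149 139 119 152 149 154 151]
 [135 121 139 149 151 153 156 156 156 144 129 155 151 158 149]
 [154 116 137 156 154 155 151 157 157 152 143 157 154 152 151]
 [152 144 139 155 154 154 155 157 154 152 142  89 150 148 145]
 [150 149 144 155 155 155 155 155 153 159 147  79 150 151 153]
 [154 152 139 145 156 152 153 155 152 148 147 121 156 152 151]
 [152 102 133 142 147 136 135 144 143 145 136 110 126 152 148]
 [153 106  97 144 142 143 136 104  88  75  81  81  77 152 156]
 [146  9
[... 939 characters left out ...]
2  51 131 141 153 156 156 154 153 155 140 107 106]
 [120  88  54 110 139 153 153 138 146 142 143 139  79 104]
 [101  66  60  63 145 140 142 140 144 138 131 113  98 101]
 [100  59  55  60 109  96  81  74  79  79  81  80 109 106]
 [103  64  64  62  77  75  80  84  87  76  64  59 107 104]
 [102  76  49  49  56  64  66  81  84  74  76  78 104 108]
 [103  99  41  69  75  76  73  78  75  76  74 133 137 104]
 [103 104  53  73  74  75  79  78  77  77  75 154 151 152]
 [103 102  57  80  75  77  76  77  71  76  76 156 152 154]
 [102 109  56  75  76  77  76  75  77  74  87 155 156 154]
 [150 134  73  73  72 102 121 134 143 155 154 155 154 152]
 [151 149 152 156 152 156 154 153 155 152 154 154 155 152]]
```

View pics/crop0.png

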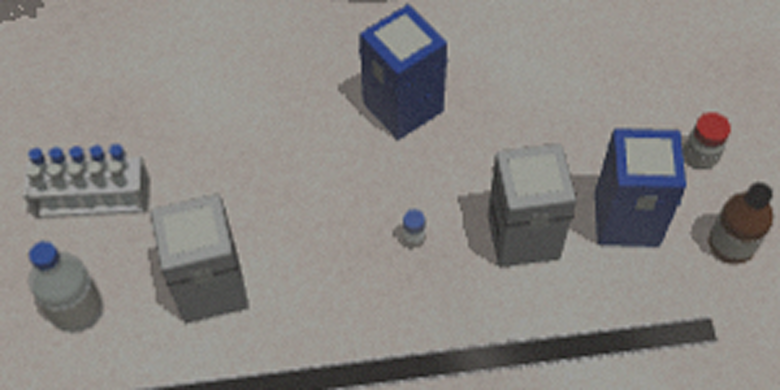

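The crop confirms two light grey boxes: right at lid (236,203) and left at lid (364,178). Both are plain apart from their lids, and the blue ones are excluded. Next I'll compute poses from the lid corners and base edges.

Run:
```python
from h import *
f=lambda a:np.array(a)/2.6+[160,110]
for n,l,b in [("R",[(152,211),(217,195),(237,254),(165,270)],[(185,321),(246,306)]),("L",[(495,150),(560,145),(574,203),(500,210)],[(502,266),(563,257)])]:
    P=plane("scene",f(l),150)[:,:2];B=plane("scene",f(b),0)[:,:2]
    print(n,P.round(),P.mean(0),cv2.minAreaRect(P.astype(np.float32)),"base",B.round())
P=plane("scene",f([(362,38),(408,6),(446,42),(400,70)]),150);print("blue",P.round())
P=plane("scene",f([(612,128),(683,130),(685,186),(600,187)]),150);print("blue",P.round())
b=plane("side",[[320,218]],10);print("vial",b,plane("side",[[262,262],[305,267],[301,295],[264,290],[334,145],[364,153],[360,173],[330,168]],150).round())
```

```text
R [[ 571. -292.]
 [ 557. -220.]
 [ 634. -199.]
 [ 647. -277.]] [ 602.31731237 -246.87341472] ((602.7863159179688, -245.4631805419922), (80.32659149169922, 78.73193359375), 11.2652587890625) base [[ 640. -281.]
 [ 627. -207.]]
L [[527. 101.]
 [527. 178.]
 [606. 181.]
 [607.  96.]] [566.40233705 139.03733425] ((566.1008911132812, 137.90036010742188), (80.13887786865234, 84.63866424560547), 0.745058000087738) base [[603. 111.]
 [597. 189.]]
blue [[349. -39. 150.]
 [303.  22. 150.]
 [364.  63. 150.]
 [401.   2. 150.]]
blue [[509. 243. 150.]
 [520. 325. 150.]
 [595. 311. 150.]
 [588. 214. 150.]]
vial [[551.83768187  11.35836663  10.        ]] [[ 543. -242.  150.]
 [ 634. -209.  150.]
 [ 659. -272.  150.]
 [ 584. -298.  150.]
 [ 519.  157.  150.]
 [ 604.  167.  150.]
 [ 625.   97.  150.]
 [ 548.   77.  150.]]
```

Request:
play_rows:
  deltas:
    - [[0.032,0.017,0,0,0,-0.044,0.03],[0.032,0.017,0,0,0,-0.044,0.03],[0.032,0.017,0,0,0,-0.044,0.03],[0.032,0.017,0,0,0,-0.044,0.03],[0.032,0.017,0,0,0,-0.044,0.03]]

```text
time_s: 0.52
tool_pos: [369.8, -395.6, 245.0]
tcp_rot: [-0.0, 0.996, 0.093, -0.0]
contact_force: [-0.1, -2.0, -0.5]
opening: 0.351
finger_force: 0.0
```

Request:
play_rows:
  deltas:
    - [[0.032,0.017,0,0,0,0,0.03],[0.032,0.017,0,0,0,0,0.03],[0.032,0.017,0,0,0,0,0.03],[0.032,0.017,0,0,0,0,0.03],[0.032,0.017,0,0,0,0,0.03]]

```text
time_s: 0.93
tool_pos: [530.0, -310.4, 244.9]
tcp_rot: [-0.0, 0.996, 0.094, -0.0]
contact_force: [0.3, -1.3, -0.2]
opening: 0.35
finger_force: 0.0
```

Run:
```python
from h import *
f=lambda a:np.array(a)/2.6+[160,110]
# rack: nearest bottom edge at crop (40,215),(147,205)
print("rack far base edge",plane("scene",f([(38,216),(148,207)]),0).round())
print("rack side base",plane("side",[[172,340],[190,355],[228,312]],0).round())
print("amb/reag base far",plane("scene",f([(74,330),(735,260)]),0).round(), plane("side",[[252,376]],0).round())
im=cv2.imread("pics/side0.png")[240:380,150:330]
cv2.imwrite("pics/crop1.png",cv2.resize(im,None,fx=4,fy=4,interpolation=cv2.INTER_CUBIC))
```

```text
rack far base edge [[ 476. -465.    0.]
 [ 475. -328.    0.]]
rack side base [[ 407. -455.    0.]
 [ 466. -463.    0.]
 [ 483. -334.    0.]]
amb/reag base far [[ 638. -412.    0.]
 [ 622.  403.    0.]] [[ 618. -435.    0.]]
```

View pics/crop1.png

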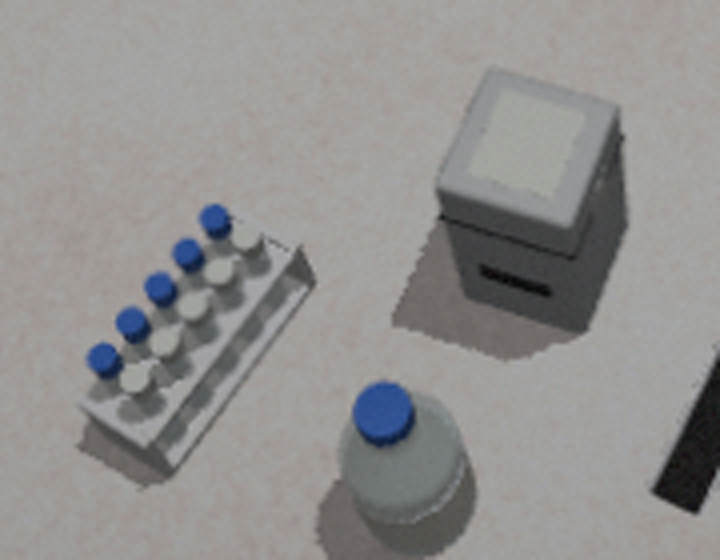

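The crop shows the rack's near end at side (228,312), beside the right box's fall lane. I'll refine that box's pose from this view.

Run:
```python
from h import *
f=lambda a:np.array(a)/4+[150,240]
L=plane("side",f([(490,66),(622,105),(577,226),(437,186)]),150);print(L.round(),L.mean(0))
print("seam end / base",plane("side",f([(465,293),(588,332),(629,220)]),0).round())
print("rack base",plane("side",f([(175,472),(316,284)]),0).round())
for a in (0,1):
  d=np.roll(L,-1,0)-L; print(np.arctan2(d[:,1],d[:,0]))
  break
```

```text
[[ 557. -220.  150.]
 [ 634. -207.  150.]
 [ 649. -281.  150.]
 [ 571. -296.  150.]] [ 602.51984586 -250.88031245  150.        ]
seam end / base [[ 567. -293.   -0.]
 [ 645. -280.   -0.]
 [ 631. -205.    0.]]
rack base [[ 478. -465.    0.]
 [ 484. -331.    0.]]
[ 0.16244154 -1.37827099 -2.95354394  1.7532234 ]
```

Request:
play_rows:
  deltas:
    - [[0.032,0.016,0,0,0,0,0.03],[0.032,0.016,0,0,0,0,0.03],[0.032,0.016,0,0,0,0,0.03],[0.032,0.016,0,0,0,0,0.03],[0.026,0.014,0,0,0,0,0.03]]

```text
time_s: 1.35
tool_pos: [684.5, -232.2, 244.4]
tcp_rot: [-0.0, 0.996, 0.095, -0.0]
contact_force: [0.7, -0.1, -0.1]
opening: 0.35
finger_force: 0.0
```

Request:
play_rows:
  deltas:
    - [[0.002,-0.01,-0.035,0,0,0,0.03],[0,0,-0.035,0,0,0,0.03],[0,0,-0.035,0,0,0,0.03],[-0.012,-0.002,0,0,0,0,0.03],[-0.012,-0.002,0,0,0,0,0.03]]

```text
time_s: 1.77
tool_pos: [658.9, -246.7, 136.0]
tcp_rot: [-0.002, 0.996, 0.095, -0.003]
contact_force: [0.4, 0.1, 0.3]
opening: 0.344
finger_force: 0.0
```

Request:
play_rows:
  deltas:
    - [[-0.012,-0.002,0,0,0,0,0.03],[-0.012,-0.002,0,0,0,0,0.03],[-0.012,-0.002,0,0,0,0,0.03],[-0.012,-0.002,0,0,0,0,0.03],[-0.01,-0.002,0,0,0,0,0.03]]

```text
time_s: 2.18
tool_pos: [601.9, -257.7, 140.1]
tcp_rot: [-0.0, 0.996, 0.094, -0.0]
contact_force: [0.2, -0.4, 0.4]
opening: 0.348
finger_force: 0.2
```

Run:
```python
from h import *
a=arm.camera("scene")[130:270,180:340];b=arm.camera("side")[200:340,180:340]
cv2.imwrite("pics/t1.png",cv2.resize(np.hstack([a,b]),None,fx=2.5,fy=2.5))
```

```text
(no output)
```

View pics/t1.png

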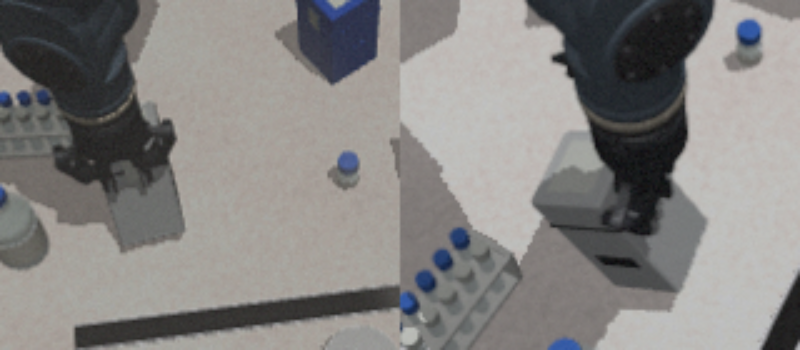

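The picture shows the right box tilted about 0.4–0.5 rad towards the robot and clear of the rack. I'll keep pushing.

Request:
play_rows:
  deltas:
    - [[-0.012,-0.002,0,0,0,0,0.03],[-0.012,-0.002,0,0,0,0,0.03],[-0.01,-0.002,0,0,0,0,0.03],[0,0,0,0,0,0,0.03],[0,0,0,0,0,0,0.03]]

```text
time_s: 2.7
tool_pos: [568.8, -263.8, 140.3]
tcp_rot: [-0.0, 0.996, 0.094, 0.0]
contact_force: [0.5, 0.1, 0.1]
opening: 0.351
finger_force: 0.0
```

Request:
play_rows:
  deltas:
    - [[0.01,0,0.03,0,0,0,0.03],[0.015,0.03,0.03,0,0,0,0.03],[0.015,0.03,0.02,0,0,0,0.03],[0.02,0.033,0.01,0,0,-0.04,0.03],[0.02,0.033,0,0,0,-0.04,0.03]]

```text
time_s: 3.12
tool_pos: [650.0, -138.8, 231.4]
tcp_rot: [0.001, 0.999, 0.053, 0.003]
contact_force: [1.4, -0.4, -0.8]
opening: 0.354
finger_force: 0.0
```

Run:
```python
from h import *
a=arm.camera("scene");b=arm.camera("side")
cv2.imwrite("pics/s2.png",a);cv2.imwrite("pics/d2.png",b)
cv2.imwrite("pics/t2.png",cv2.resize(np.hstack([a[110:270,160:320],b[180:340,150:310]]),None,fx=2.5,fy=2.5))
```

```text
(no output)
```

View pics/t2.png

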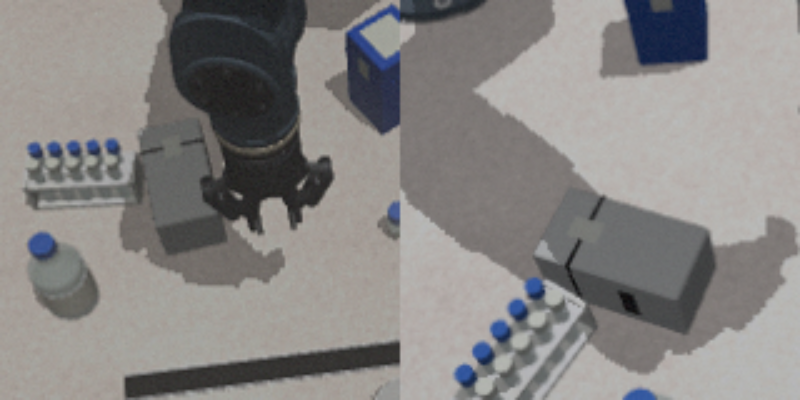

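The right box lies on its side towards the robot, with the rack undisturbed and no stamp visible on its underside. Now to the left box.

Request:
play_rows:
  deltas:
    - [[0,0.035,0,0,0,-0.02,0.03],[0,0.035,0,0,0,-0.02,0.03],[0,0.035,0,0,0,-0.02,0.03],[0,0.035,0,0,0,0,0.03],[0,0.035,0,0,0,0,0.03]]

```text
time_s: 3.63
tool_pos: [647.9, 35.3, 227.8]
tcp_rot: [-0.001, 1.0, 0.027, 0.0]
contact_force: [0.4, -0.2, 0.5]
opening: 0.35
finger_force: 0.0
```

Request:
play_rows:
  deltas:
    - [[0,0.035,0,0,0,0,0.03],[0,0.035,0,0,0,0,0.03],[0,0.036,0,0,0,0,0.03],[0.002,0,-0.03,0,0,0,0.03],[0,0,-0.03,0,0,0,0.03]]

```text
time_s: 4.05
tool_pos: [656.2, 98.0, 168.8]
tcp_rot: [-0.018, 0.998, 0.067, 0.001]
contact_force: [-0.2, -0.4, -0.3]
opening: 0.349
finger_force: 0.0
```

Run:
```python
from h import *
s=arm.sense();print(s["tool_pos"],s["tcp_rot"])
# blank box underside: is there anything dark ring in it? and box L in side view: lid plane edges
a=arm.camera("scene"); b=cv2.imread("pics/d2.png")
A=cv2.resize(a[180:225,205:260],None,fx=7,fy=7,interpolation=cv2.INTER_CUBIC)
B=cv2.resize(b[130:210,310:390],None,fx=5,fy=5,interpolation=cv2.INTER_CUBIC)
c=np.zeros((400,A.shape[1]+B.shape[1],3),np.uint8);c[:A.shape[0],:A.shape[1]]=A;c[:400,A.shape[1]:]=B
cv2.imwrite("pics/t3.png",c)
```

```text
[656.18126041  97.96997344 168.76617643] [-1.83913475e-02  9.97597037e-01  6.67905646e-02  9.64295019e-04]
```

View pics/t3.png

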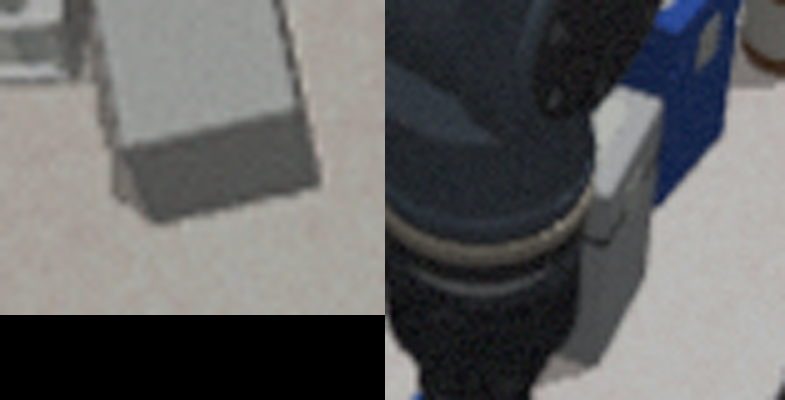

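The right box's underside is plain, so the left box is the stamped one. The arm stopped short of the commanded pose, so I'll check the joints.

Request:
play_rows:
  deltas:
    - [[0,0,0,0,0,0,0.03]]

```text
time_s: 4.18
tool_pos: [652.6, 96.2, 165.1]
tcp_rot: [-0.018, 0.998, 0.066, -0.004]
contact_force: [-0.1, -0.4, 0.3]
opening: 0.353
finger_force: 0.0
```

```bash
python3 -c "
from h import *
s=arm.sense();print(s['q'].round(3),s['tool_pos'],s['tcp_rot'].round(3),s['effort'].round(1),s['contact_force'])"
```

```text
[0.13  0.507 0.192 1.262 0.036 3.14 ] [652.57335314  96.23977229 165.10159261] [-0.018  0.998  0.066 -0.004] [  0.5 -71.4  32.3  -1.2   0.1  -0. ] [-0.09329759 -0.3653168   0.30289227]
```

Joint 6 is at its limit (tool yaw = q1 + π − q6). I'll turn the tool about half a turn to get room.

Request:
play_rows:
  deltas:
    - [[0.004,0.01,0.02,0,0,0.122,0.03],[0,0.01,0.02,0,0,0.122,0.03],[0,0.01,0.01,0,0,0.122,0.03],[0,0.01,0,0,0,0.122,0.03],[0,0.005,0,0,0,0.122,0.03]]

```text
time_s: 4.6
tool_pos: [659.4, 142.1, 221.4]
tcp_rot: [-0.017, 0.931, 0.365, -0.005]
contact_force: [0.1, 0.4, -0.2]
opening: 0.351
finger_force: 0.0
```

Request:
play_rows:
  deltas:
    - [[0,0,0,0,0,0.122,0.03],[0,0,0,0,0,0.122,0.03],[0,0,0,0,0,0.122,0.03],[0,0,0,0,0,0.122,0.03],[0,0,0,0,0,0.122,0.03]]

```text
time_s: 5.02
tool_pos: [658.9, 141.0, 220.4]
tcp_rot: [-0.014, 0.778, 0.627, -0.01]
contact_force: [-0.0, -0.5, 0.3]
opening: 0.352
finger_force: 0.0
```

Request:
play_rows:
  deltas:
    - [[0,0,0,0,0,0.122,0.03],[0,0,0,0,0,0.122,0.03],[0,0,0,0,0,0.122,0.03],[0,0,0,0,0,0.122,0.03],[0,0,0,0,0,0.122,0.03]]

```text
time_s: 5.43
tool_pos: [658.9, 141.0, 220.4]
tcp_rot: [-0.009, 0.554, 0.832, -0.014]
contact_force: [0.4, -0.2, -0.7]
opening: 0.352
finger_force: 0.0
```

Request:
play_rows:
  deltas:
    - [[0,0,0,0,0,0.122,0.03],[0,0,0,0,0,0.122,0.03],[0,0,0,0,0,0.122,0.03],[0,0,0,0,0,0.122,0.03],[0,0,0,0,0,0.122,0.03]]

```text
time_s: 5.85
tool_pos: [658.9, 141.0, 220.4]
tcp_rot: [-0.004, 0.279, 0.96, -0.017]
contact_force: [-0.6, -0.1, 0.0]
opening: 0.349
finger_force: 0.0
```

Request:
play_rows:
  deltas:
    - [[0,0,0,0,0,0.122,0.03],[0,0,0,0,0,0.122,0.03],[0,0,0,0,0,0.122,0.03],[0,0,0,0,0,0.122,0.03],[0,0,0,0,0,0.122,0.03]]

```text
time_s: 6.27
tool_pos: [658.9, 141.0, 220.4]
tcp_rot: [0.002, -0.023, 1.0, -0.018]
contact_force: [0.4, 0.4, 0.6]
opening: 0.353
finger_force: 0.0
```

```bash
cat >> h.py <<'E'
from scipy.spatial.transform import Rotation as R
def fix(yaw):
    s=arm.sense();q=s['tcp_rot'];r=R.from_quat([*q[1:],q[0]])
    t=R.from_rotvec([0,0,yaw])*R.from_rotvec([np.pi,0,0])
    print(s['tool_pos'].round(1),s['q'].round(2),(t*r.inv()).as_rotvec().round(3),s['contact_force'].round(1))
E
python3 -c "
from h import *
fix(np.pi+.04)"
```

```text
[658.9 141.  220.4] [ 0.23  0.51  0.34  1.41 -0.04  0.18] [ 0.036  0.004 -0.005] [0.4 0.4 0.6]
```

Request:
play_rows:
  deltas:
    - [[0,0.002,-0.027,0.036,0.004,0,0.03],[0,0,-0.027,0,0,0,0.03],[0,0,-0.027,0,0,0,0.03],[-0.012,0,0,0,0,0,0.03],[-0.012,0,0,0,0,0,0.03]]

```text
time_s: 6.68
tool_pos: [634.1, 142.7, 136.8]
tcp_rot: [-0.002, -0.019, 1.0, -0.0]
contact_force: [0.7, 0.2, 0.7]
opening: 0.35
finger_force: 0.0
```

Request:
play_rows:
  deltas:
    - [[-0.012,0,0,0,0,0,0.03],[-0.012,0,0,0,0,0,0.03],[-0.012,0,0,0,0,0,0.03],[-0.012,0,0,0,0,0,0.03],[-0.012,0,0,0,0,0,0.03]]

```text
time_s: 7.1
tool_pos: [575.4, 143.2, 139.7]
tcp_rot: [0.001, -0.02, 1.0, 0.0]
contact_force: [0.9, -0.2, 1.0]
opening: 0.351
finger_force: 0.5
```

Request:
play_rows:
  deltas:
    - [[-0.012,0,0,0,0,0,0.03],[-0.012,0,0,0,0,0,0.03],[-0.012,0,0,0,0,0,0.03],[-0.004,0,0,0,0,0,0.03],[0,0,0,0,0,0,0.03]]

```text
time_s: 7.52
tool_pos: [534.5, 143.2, 138.8]
tcp_rot: [-0.0, -0.02, 1.0, 0.0]
contact_force: [0.4, -0.2, -0.1]
opening: 0.35
finger_force: 0.0
```

Request:
play_rows:
  deltas:
    - [[0,0,0,0,0,0,0.03],[0,0,0.03,0,0,0,0.03],[0,0,0.03,0,0,0,0.03],[0.02,-0.035,0.01,0,0,0,0.03],[0.02,-0.035,0,0,0,0,0.03]]

```text
time_s: 7.93
tool_pos: [576.7, 73.9, 211.1]
tcp_rot: [0.002, -0.022, 1.0, 0.0]
contact_force: [1.8, 0.3, 0.3]
opening: 0.349
finger_force: 0.0
```

Run:
```python
from h import *
fix(np.pi+.04)
a=arm.camera("scene");b=arm.camera("side")
cv2.imwrite("pics/s4.png",a);cv2.imwrite("pics/d4.png",b)
cv2.imwrite("pics/t4.png",cv2.resize(np.hstack([a[110:270,280:440],b[100:260,250:410]]),None,fx=2.5,fy=2.5,interpolation=cv2.INTER_CUBIC))
```

```text
[576.7  73.9 211.1] [0.13 0.34 0.05 1.27 0.   0.08] [-0.001  0.004 -0.004] [1.8 0.3 0.3]
```

View pics/t4.png

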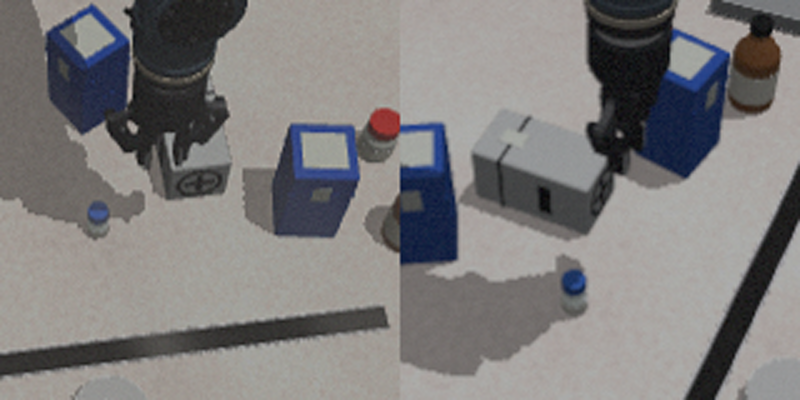

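The left box lies with its ring-and-cross stamp facing the camera: stamp centre at scene (360,182). Next I'll measure its pose.

Run:
```python
from h import *
print("base edge",plane("scene",[[347.2,189.2],[372,186.8]],0).round(), "side lower corner, lid corner",plane("side",[[323.2,193.6],[279.2,179.2]],0).round())
print("stamp z40",plane("scene",[[360,182.4]],40).round(1))
print("top edge far: side z80",plane("side",[[(605-400)/2.5+250,158/2.5+100],[(583-400)/2.5+250,186/2.5+100],[(473-400)/2.5+250,158/2.5+100],[(508-400)/2.5+250,110/2.5+100]],80).round())
im=arm.camera("scene")
g=im.max(2).astype(float)
# strip edges: rows profile at columns
pts=[]
for c in range(230,430,10):
    col=g[228:275,c]; d=np.where(col<85)[0]
    if 3<len(d)<12: pts.append((c,228+d.mean()))
P=plane("scene",pts,1)[:,:2];k=np.polyfit(P[:,1],P[:,0],1);print(k,np.std(P[:,0]-np.polyval(k,P[:,1])),"x at y=140,160",np.polyval(k,[140,160]))
```

```text
base edge [[515. 104.   0.]
 [513. 188.   0.]] side lower corner, lid corner [[515. 100.   0.]
 [372.  87.   0.]]
stamp z40 [[516.  142.8  40. ]]
top edge far: side z80 [[516. 153.  80.]
 [514. 103.  80.]
 [383.  83.  80.]
 [379. 168.  80.]]
[-3.65968707e-02  7.24118494e+02] 0.6007236965472821 x at y=140,160 [718.99493192 718.26299451]
```

Request:
play_rows:
  deltas:
    - [[-0.035,0.01,0,0,0,0,0.03],[-0.035,0.012,0,0,0,0,0.03],[-0.035,0.012,0,0,0,0,0.03],[-0.035,0.012,0,0,0,0,0.03],[-0.035,0.012,0,0,0,0,0.03]]

```text
time_s: 8.5
tool_pos: [397.5, 131.8, 206.9]
tcp_rot: [-0.001, -0.02, 1.0, -0.0]
contact_force: [0.2, 1.0, 0.5]
opening: 0.352
finger_force: 0.0
```

Request:
play_rows:
  deltas:
    - [[-0.032,0.006,0,0,0,0,0.03],[-0.032,0,0,0,0,0,0.03],[0,0,-0.03,0,0,0,0.03],[0,0,-0.03,0,0,0,0.03],[0,0,-0.03,0,0,0,0.03]]

```text
time_s: 8.92
tool_pos: [335.3, 138.1, 117.0]
tcp_rot: [0.0, -0.021, 1.0, 0.001]
contact_force: [0.4, -0.6, 0.0]
opening: 0.352
finger_force: 0.0
```

```bash
python3 -c "
from h import *
fix(np.pi+.03)"
```

```text
[335.3 138.1 117. ] [ 0.39  0.05 -0.59  0.93  0.    0.35] [-0.001  0.001 -0.011] [ 0.4 -0.6  0. ]
```

Request:
play_rows:
  deltas:
    - [[0,0,-0.025,0,0,0,0.03],[0,0,-0.025,0,0,0,0.03],[0,0,-0.023,0,0,0,0.03],[0.008,0,0,0,0,0,0.03],[0.008,0,0,0,0,0,0.03]]

```text
time_s: 9.33
tool_pos: [351.0, 137.3, 43.9]
tcp_rot: [-0.002, -0.02, 1.0, -0.001]
contact_force: [0.4, 1.1, 0.2]
opening: 0.352
finger_force: 0.0
```

Request:
play_rows:
  deltas:
    - [[0.008,0,0,0,0,0,0.03],[0.008,0,0,0,0,0,0.03],[0.01,0,0,0,0,0,0.03],[0.01,0,0,0,0,0,0.03],[0.01,0,0,0,0,0,0.03]]

```text
time_s: 9.75
tool_pos: [398.6, 137.2, 44.6]
tcp_rot: [-0.001, -0.02, 1.0, 0.0]
contact_force: [-3.7, -0.1, 1.3]
opening: 0.35
finger_force: 0.0
```

Request:
play_rows:
  deltas:
    - [[0.012,0,0,0,0,0,0.03],[0.012,0,0,0,0,0,0.03],[0.012,0,0,0,0,0,0.03],[0.012,0,0,0,0,0,0.03],[0.012,0,0,0,0,0,0.03]]

```text
time_s: 10.17
tool_pos: [458.4, 137.1, 44.0]
tcp_rot: [-0.001, -0.02, 1.0, -0.0]
contact_force: [-2.5, -0.5, 2.4]
opening: 0.352
finger_force: 0.0
```

Request:
play_rows:
  deltas:
    - [[0.012,0,0,0,0,0,0.03],[0.012,0,0,0,0,0,0.03],[0.012,0,0,0,0,0,0.03],[0.006,0,0,0,0,0,0.03],[0,0,0,0,0,0,0.03]]

```text
time_s: 10.58
tool_pos: [501.3, 137.2, 44.0]
tcp_rot: [-0.0, -0.02, 1.0, -0.0]
contact_force: [0.0, 0.6, -0.2]
opening: 0.351
finger_force: 0.0
```

Run:
```python
from h import *
fix(np.pi+.03)
a=arm.camera("scene");b=arm.camera("side")
cv2.imwrite("pics/s5.png",a);cv2.imwrite("pics/d5.png",b)
cv2.imwrite("pics/t5.png",cv2.resize(np.hstack([a[130:270,300:440],b[110:250,290:430]]),None,fx=2.8,fy=2.8,interpolation=cv2.INTER_CUBIC))
```

```text
[501.3 137.2  44. ] [ 0.27  0.38 -0.37  0.82 -0.    0.23] [ 0.    -0.    -0.009] [ 0.   0.6 -0.2]
```

View pics/t5.png

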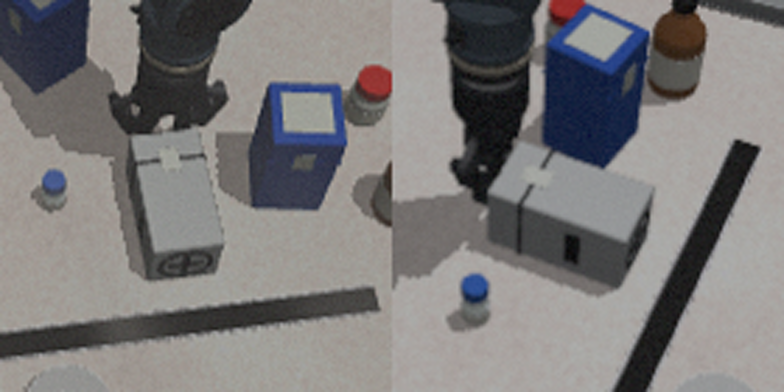

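The box lies straight, with its stamp at scene (366,224), and it is still short of the strip. I'll measure the remaining travel.

Run:
```python
from h import *
f=lambda a:np.array(a)/2.8+[300,130]
g=lambda a:(np.array(a)-[392,0])/2.8+[290,110]
print("base",plane("scene",f([(149,280),(219,271)]),0).round(1),"stamp",plane("scene",f([(186,263)]),40).round(1),"topfar",plane("scene",f([(147,252),(222,242),(131,134),(203,130)]),80).round(1))
print("side base",plane("side",g([(622,284),(490,236)]),0).round(1),"stamp",plane("side",g([(639,233)]),40).round(1))
print("side strip far/near ends mid",plane("side",g([(747,145),(632,390)]),0).round(1))
```

```text
base [[664.9 102.7   0. ]
 [661.4 183.6   0. ]] stamp [[666.3 140.6  40. ]] topfar [[667.7  93.7  80. ]
 [663.6 175.9  80. ]
 [518.9  96.2  80. ]
 [521.3 178.4  80. ]]
side base [[668.6 106.4   0. ]
 [521.1  99.7  -0. ]] stamp [[666.9 144.   40. ]]
side strip far/near ends mid [[713.7 347.1   0. ]
 [728.2  -4.1   0. ]]
```

Request:
play_rows:
  deltas:
    - [[0.01,0,0,0,0,0,0.03],[0.012,0,0,0,0,0,0.03],[0.012,0,0,0,0,0,0.03],[0.01,0,0,0,0,0,0.03],[0.006,0,0,0,0,0,0.03]]

```text
time_s: 11.1
tool_pos: [550.2, 137.2, 44.1]
tcp_rot: [-0.001, -0.02, 1.0, -0.0]
contact_force: [-3.2, 0.3, 1.0]
opening: 0.352
finger_force: 0.0
```

Request:
play_rows:
  deltas:
    - [[0.003,0,0,0,0,0,0.03],[0.002,0,0,0,0,0,0.03],[0,0,0,0,0,0,0.03],[-0.02,0,0,0,0,0,0.03],[-0.03,0,0,0,0,0,0.03]]

```text
time_s: 11.52
tool_pos: [506.1, 137.4, 44.1]
tcp_rot: [0.001, -0.019, 1.0, 0.0]
contact_force: [-0.4, -0.5, 1.0]
opening: 0.355
finger_force: 0.0
```

Run:
```python
from h import *
fix(np.pi+.03)
a=arm.camera("scene");b=arm.camera("side")
cv2.imwrite("pics/s6.png",a);cv2.imwrite("pics/d6.png",b)
A=cv2.resize(a[120:280,190:440],None,fx=3.1,fy=3.1,interpolation=cv2.INTER_CUBIC)
cv2.imwrite("pics/t6.png",A)
```

```text
[506.1 137.4  44.1] [ 0.27  0.39 -0.36  0.83 -0.    0.23] [-0.     0.001 -0.009] [-0.4 -0.5  1. ]
```

View pics/t6.png

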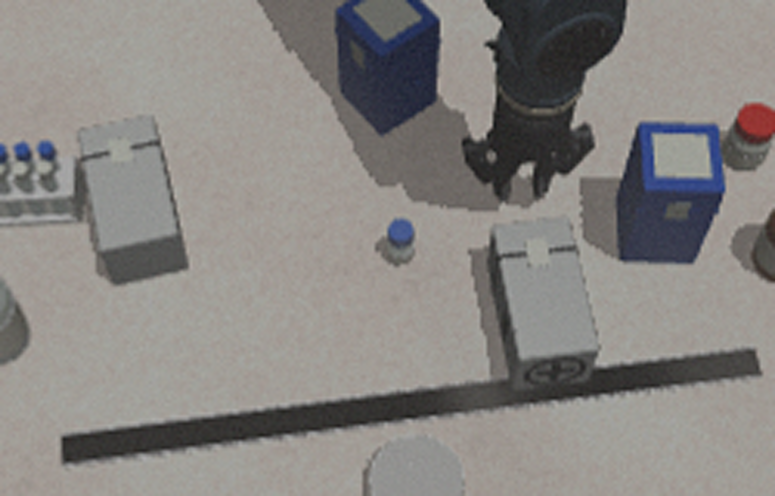

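The final picture shows the stamped end on the strip: stamp at scene (368,239), with the blank box lying at left and all bystanders in place. I'll check it numerically.

Run:
```python
from h import *
f=lambda a:np.array(a)/3.1+[190,120]
print("base",plane("scene",f([(514,391),(594,382)]),0).round(1),"stamp",plane("scene",f([(553,371)]),40).round(1),"topfar",plane("scene",f([(511,357),(599,350)]),80).round(1))
a=cv2.imread("pics/s6.png");g=a.max(2).astype(float);pts=[]
for c in list(range(220,345,8))+list(range(388,430,6)):
    r0=int(265-(c-211)*.121)
    col=g[r0-9:r0+10,c];w=np.clip(140-col,0,None);w[w<30]=0
    pts.append((c,r0-9+(w*np.arange(19)).sum()/w.sum()))
P=plane("scene",pts,1)[:,:2];k=np.polyfit(P[:,1],P[:,0],1);print(k,np.std(P[:,0]-np.polyval(k,P[:,1])),"x at y=142",np.polyval(k,142))
```

```text
base [[720.1 103.    0. ]
 [718.2 184.7   0. ]] stamp [[719.  138.3  40. ]] topfar [[717.5  93.7  80. ]
 [718.3 178.2  80. ]]
[-3.64370562e-02  7.23896627e+02] 0.17588815652146847 x at y=142 718.7225645942916
```

The stamp is at x≈719 and the strip line at x≈718.7, within about 1 mm. The arm is clear by about 50 mm, so I'm handing in.

```bash
python3 -c "
from station import arm
print(arm.close_job())"
```

```text
the job is handed in; nothing more can be done
None
```

I handed the job in; it gave no verdict. Both boxes lie tipped towards the robot, the stamped end sits about 1 mm from the strip's centre line by my measurement, the blank box lies where it fell, and the last picture shows the bystanders in view standing where they were.

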